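# Unhook the steamer insert, seat it in the saucepan and slide the pan to the large ring

### The job

Get the saucepan ready for steaming. Lift the steamer insert up and off its twin hook on the utensil rail and lower it gently into the saucepan where the pan stands, on the small ring of the hob, until its rim rests level on the pan's rim all round, and let it go. Then slide the pan by its handle across the glass, without lifting it, until it stands centred in the large ring with the insert still seated, and leave everything that stands around where it is.

Things in the scene. Friction and masses are not known exactly. Their poses are not given: they have to be found in the camera images.
- steamer: steel steamer insert hanging on the rail: round perforated basket, 114 mm wide at its bottom, 135 mm under its flat rim flange (159 mm wide, 3 mm thick, underside 50 mm above the bottom), with a rigid wire bail over it. About 0.25 kg. Origin: centre of its underside, z up, y along the bail's bar. Seated, its origin is on the pan's axis (play 4 mm), 30 mm above the pan's origin, turned any way
- steamer_grip (a point): middle of the black flat-sided grip on the bail's level top bar, 128 mm above the insert's bottom; 56 mm long along the insert's y, 16 mm thick along its x, 18 mm high. Pinch from above, fingers closing along the insert's x. The hooks hold the bare 6 mm wire 42 mm either side of it
- pan: stainless saucepan standing on the small ring: 150 mm wide at the rim, 143 mm inside it, 128 mm at the base, 80 mm high, about 0.55 kg. Origin: centre of its underside, z up; the handle points along its -x (towards the robot and to its right)
- pan_mouth (a point): centre of the saucepan's mouth, level with its rim, 80 mm above its underside
- pan_handle (a point): point in the saucepan's straight, level black handle, 150 mm from the pan's axis along -x and 62 mm above its underside, at mid height. The handle is 19 mm wide, 16 mm high and runs from 90 to 225 mm from the pan's axis
- induction_hob: portable two-ring induction hob, fixed, 250 mm deep, 430 mm wide, flat black glass top 50 mm above the worktop. Origin: centre of its underside; x points away from the robot, y left along the worktop. The ring centres lie 100 mm left and right of its middle; either ring may be the left one
- ring_small: small white ring printed on the glass, 128 mm across, flat. Origin: its centre, on the glass (z = 50 mm). The pan stands on it at the start and covers it
- ring_large: large white ring printed on the glass, 176 mm across, flat. Origin: its centre, on the glass (z = 50 mm)
- rail: steel utensil rail on two feet, fixed, behind the hob; bar 12 mm thick, 380 mm long along its y, 318 mm above the worktop. Origin: on the worktop under the bar's middle; -x faces the robot. A ladle and a slotted turner hang at its right end, y = -80 to -190 mm, fixed to it
- hook_crook (a point): on the rail, midway between the two 6 mm wire hooks that hold the insert (84 mm apart), at the height of their crooks (wire centre, 304 mm above the worktop), 85 mm in front of the bar. From the bar they slope slightly down to the crook, then turn up to tips 18 mm farther forward and 22 mm higher: the bail must rise 25 mm or more, then come 40 mm forward, to be clear
- glass: bystander: clear drinking glass, 81 mm across, 93 mm high, behind the hob, under the rail. Origin: centre of its underside
- spice_jar: bystander: spice jar with black cap, 41 mm across, 105 mm high, behind the hob, under the rail. Origin: centre of its underside
- salt_mill: bystander: small salt shaker with grey top, 44 mm across, 90 mm high, behind the hob, under the rail. Origin: centre of its underside
- tablespoon: bystander: steel tablespoon, 191 mm long, lying left of the hob. Origin: centre of its underside

How it is judged:
By the outcome, as a careful person would: the job done as asked, in the order asked, and still so for the second after the job is handed in, with the robot touching nothing.
It also fails if it takes over 54 s, if anything falls off the work surface, if the arm or the gripper's body presses on something with over 40 N, if the wrist force passes 120 N, or if a joint passes its speed limit or range.

### The arm

A 6-joint arm with a two-finger parallel gripper is mounted at the origin on a cart in front of the work surface, level with it; the furniture and walls round the work are solid. World frame = base frame: x ahead of the robot, y to its left, z up, the work surface at z = 0. Lengths are in mm, angles in rad, forces in N, time in s.
With the tool pointing down it reaches from about 350 to 775 mm from the base axis. Payload 7.3 kg.
Tool frame: the origin (TCP) lies on the mounting face of the last link; the fingertips stand 178 mm ahead of it and the grasp point (between the pads) lies 159 mm ahead of it; z points along the fingers, y is the line along which they close (so a half turn about z gives the same grasp; the last joint's range is limited). The gripper opens to 92 mm and grips with 3 to 60 N. Pads are 19 mm wide; open, the fingers measure 130 mm over their backs; the gripper's body (75 mm by 190 mm) begins 47 mm behind the grasp point.
Start: joints at [-1.282, 0.342, 1.524, -0, 1.275, -0.146], TCP at [221.164, -476.145, 404.741] pointing down, gripper open.
Joint ranges: [-2.53, 2.53], [-0.77, 2.02], [0.04, 2.7], [-1, 4.14], [0.28, 2.66], [-3.11, 3.11]. Speed limits (rad/s): [2.57, 2.57, 3.14, 3.14, 3.14, 3.14].

### API

Orientations are given as [roll, pitch, yaw] about the fixed x, y, z axes, in that order (R = Rz(yaw) Ry(pitch) Rx(roll)).
In Python, from plant import bot gives the robot as it stands.
- The arm moves only by the shell command python3 shift.py 'ROWS'. ROWS is a JSON list of rows, 1 to 5 of them, each of 5 numbers: the finger opening in mm, then dx, dy, dz in mm, then a turn about the tool's z in rad; each row is the pose to reach, as a shift and turn from the pose commanded when the command began, along the tool's axes at that moment; what a row does not reach only later rows make up. A row lasts 1/8 s, in which the tool goes at most 62.5 mm and 0.188 rad, less where a joint would pass 70% of its speed; a pose out of reach is approached as far as the arm can. The fingers move at their own pace and stop on an object; the grip force is fixed at half the most. Time passes only in rows, so rows that do not move let the fingers close. It prints the time, the measured TCP pose, the force, the opening and the grip force at its end.
- bot.get_obs(): the state, without advancing time (a new reading comes with each control period).
- bot.capture(name): name is "side" or "top" or "wrist"; returns a dict with "color" (420x560x3 uint8, red, green, blue), "K" (3x3 intrinsics, pixels), "R" (3x3) and "t" (3): a world point X has camera coordinates R X + t. Camera axes: x right, y down, z forward; pixel columns grow to the right and rows downward; lengths in mm; the calibration is good to about 2 mm. A picture is of the moment at which its call begins. There is no depth.
- bot.close_job(): hands the job in; it is judged then, once.
The state is a dict: "time": time; "joint_positions": joint angles; "dq": joint speeds; "tau": joint torques, N m; "tool_pos": TCP position; "tcp_rot": TCP orientation; "contact_force": force on the tool from outside, world axes, zero at the start; "moment": the same for the moment, N m; "grip_width": finger opening in mm; "finger_force": force on a finger pad.
Only numpy, scipy, OpenCV 4.12 (cv2) and the standard library are available. Lean on these libraries where they do the work, as an engineer would, in place of code of your own. Each camera call takes 0.05 s, during which the arm holds its last target. There are 200 camera calls.

## Working session

There is one attempt and no reset: what is moved stays moved. The work goes in short steps, Python scripts to look and compute and a shell command to move; the robot and the scene stay as the last step left them, time stands still between calls to the robot, and variables do not carry over. Pictures are saved under pics/ and viewed, at most 13 in all, crops included, and the job is handed in when it is done.

```bash
ls; mkdir -p pics; python3 - <<'E'
from plant import bot
import cv2
o=bot.get_obs(); print({k:o[k] for k in('time','tool_pos','tcp_rot','grip_width','contact_force')})
for n in('side','top','wrist'):
    c=bot.capture(n); cv2.imwrite(f'pics/{n}0.png',c['color'][:,:,::-1]); print(n,c['K'].tolist(),c['R'].round(4).tolist(),c['t'].round(1).tolist(), (-c['R'].T@c['t']).round(0))
E
```

```text
pics
plant.py
shift.py
{'time': 0.0, 'tool_pos': array([ 221.11987956, -476.01406806,  404.0389865 ]), 'tcp_rot': array([-3.14006623e+00, -2.62567349e-04,  4.34790018e-01]), 'grip_width': 91.96644168337738, 'contact_force': array([-0.25896758,  0.09069564,  0.21487219])}
side [[412.30064808688786, 0.0, 281.6837764057584], [0.0, 412.30064808688786, 207.54627872996542], [0.0, 0.0, 1.0]] [[-0.9712, -0.2373, 0.0215], [-0.1127, 0.3781, -0.9189], [0.21, -0.8948, -0.394]] [637.3, 131.6, 1214.9] [ 379. 1189.  586.]
top [[495.59304503128016, 0.0, 281.9910660254114], [0.0, 495.59304503128016, 206.9338423386678], [0.0, 0.0, 1.0]] [[0.0253, -0.9997, -0.0059], [-0.9927, -0.0244, -0.1181], [0.1179, 0.0088, -0.993]] [280.1, 623.4, 1297.3] [ 459.  284. 1363.]
wrist [[315.1583674872261, 0.0, 282.75429505556644], [0.0, 315.1583674872261, 211.55068563264518], [0.0, 0.0, 1.0]] [[0.4214, -0.9069, -0.0019], [-0.8683, -0.4041, 0.2877], [-0.2616, -0.1196, -0.9577]] [-523.4, -36.7, 391.0] [ 291. -443.  384.]
```

View pics/top0.png

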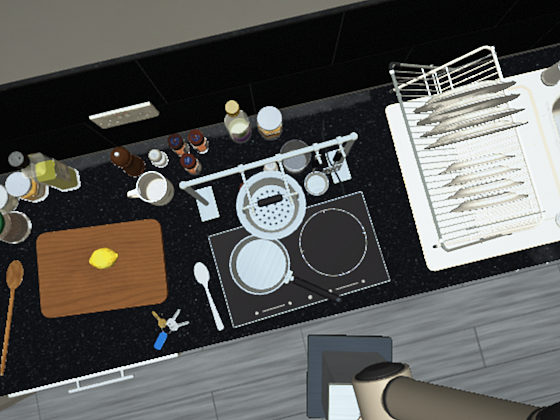

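View pics/side0.png

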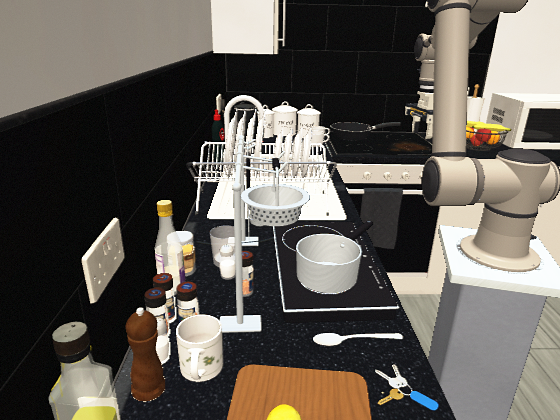

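The top view shows the pan at about (259,265), its handle running to (338,300), the large ring at (333,242), the steamer rim at (271,203) and its grip at (269,199). The side view shows the steamer hanging at (275,205) and the pan at (328,262).

```bash
cat > h.py <<'E'
from plant import bot
import cv2, numpy as np
np.set_printoptions(suppress=True,precision=2)
def proj(c,X):
    p=c['K']@(c['R']@np.asarray(X,float)+c['t']); return p[:2]/p[2]
def ray(c,uv,z):
    d=c['R'].T@np.linalg.inv(c['K'])@np.array([uv[0],uv[1],1.]); o=-c['R'].T@c['t']
    return o+d*(z-o[2])/d[2]
def warp(c,z,x0,x1,y0,y1,s):
    # orthophoto of plane z: row = (x1-x)*s, col=(y1-y)*s
    C=np.float32([[x1,y1],[x1,y0],[x0,y0],[x0,y1]])
    src=np.float32([proj(c,[*p,z]) for p in C]); W,H=(y1-y0)*s,(x1-x0)*s
    M=cv2.getPerspectiveTransform(src,np.float32([[0,0],[W,0],[W,H],[0,H]]))
    return cv2.warpPerspective(c['color'],M,(int(W),int(H)),flags=cv2.INTER_CUBIC)
E
python3 - <<'E'
from h import *
c=bot.capture('top')
im=cv2.resize(c['color'][120:340,170:400],None,fx=2.6*1.3,fy=2.6,interpolation=cv2.INTER_CUBIC) if 0 else cv2.resize(c['color'][125:335,170:400],None,fx=2.8,fy=2.8,interpolation=cv2.INTER_CUBIC)
cv2.imwrite('pics/topc.png',im[:,:,::-1])
# first estimates
for n,uv,z in [('pan',(259,265),130),('hend',(338,300),112),('ring',(333,242),50),('grip',(269,199),304),('flange',(271,203),229),('rl',(187,188),318),('rr',(355,137),318)]:
    print(n,ray(c,uv,z))
# side crop of steamer
c=bot.capture('side'); cv2.imwrite('pics/sidec.png',cv2.resize(c['color'][120:310,200:400],None,fx=3,fy=3,interpolation=cv2.INTER_CUBIC)[:,:,::-1])
E
```

```text
pan [459.29 347.93 130.  ]
hend [377.89 149.83 112.  ]
ring [524.67 158.21  50.  ]
grip [601.11 321.66 304.  ]
flange [601.99 319.46 229.  ]
rl [618.64 497.01 318.  ]
rr [738.77 139.36 318.  ]
```

View pics/topc.png

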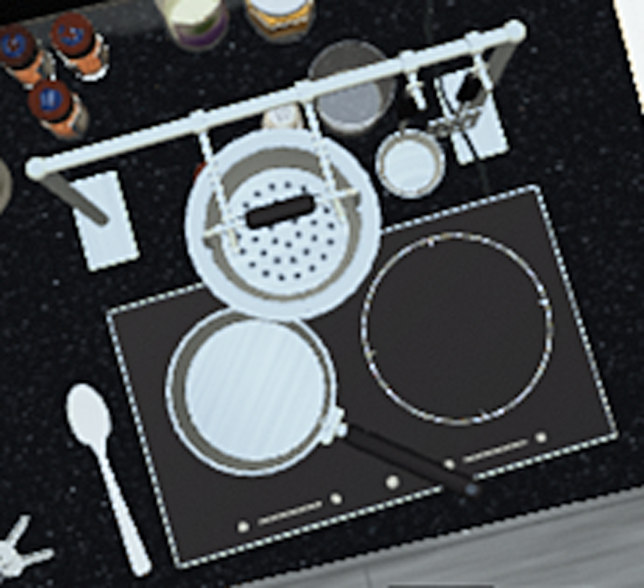

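View pics/sidec.png

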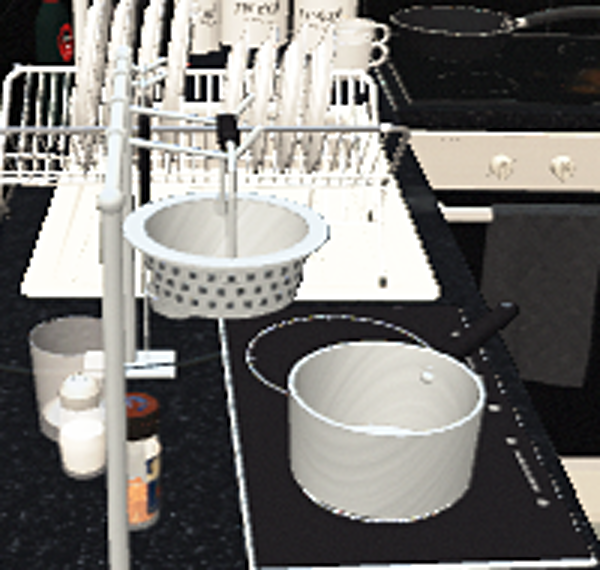

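The top crop shows the large ring at crop (456,328), the pan rim centred near (251,392), the grip at (280,211) and the hob outline. The side crop shows the insert hanging level, with its grip at (228,128).

```bash
cat > m.py <<'E'
from h import *
from scipy.optimize import least_squares
def circ(P,r=None):
    f=lambda q:np.hypot(P[:,0]-q[0],P[:,1]-q[1])-(r or q[2])
    s=least_squares(f,[*P.mean(0),r or 80],loss='soft_l1',f_scale=1.0).x
    return s[:2],(s[2] if r is None else r),len(P),np.median(np.abs(f(s)))
def edge(c,z,ctr,r,tol,thr=130,inner=False,S=4,n=180):
    g=cv2.cvtColor(c['color'],cv2.COLOR_RGB2GRAY).astype(np.float32); out=[]
    rr=np.arange(r-tol,r+tol,.5)
    for a in np.linspace(0,2*np.pi,n,endpoint=False):
        P=np.c_[ctr[0]+rr*np.cos(a),ctr[1]+rr*np.sin(a),0*rr+z]
        uv=np.float32([proj(c,p) for p in P])
        v=cv2.remap(g,uv[:,:1],uv[:,1:],cv2.INTER_LINEAR)[:,0]
        k=np.where((v[:-1]>thr)&(v[1:]<=thr))[0]
        if len(k): out.append(P[k[-1],:2])
    return np.array(out)
def ringpk(c,z,ctr,r,tol,n=180):
    g=cv2.cvtColor(c['color'],cv2.COLOR_RGB2GRAY).astype(np.float32); out=[]
    rr=np.arange(r-tol,r+tol,.5)
    for a in np.linspace(0,2*np.pi,n,endpoint=False):
        P=np.c_[ctr[0]+rr*np.cos(a),ctr[1]+rr*np.sin(a),0*rr+z]
        uv=np.float32([proj(c,p) for p in P])
        v=cv2.remap(g,uv[:,:1],uv[:,1:],cv2.INTER_LINEAR)[:,0]
        if v.max()>90: out.append(P[v.argmax(),:2])
    return np.array(out)
def blob(c,box,thr=60):
    u0,u1,v0,v1=box; m=(c['color'][v0:v1,u0:u1].max(2)<thr).astype(np.uint8)
    n,l,s,ce=cv2.connectedComponentsWithStats(m,connectivity=4)
    i=1+s[1:,4].argmax(); yx=np.argwhere(l==i)[:,::-1].astype(np.float32)
    return ce[i]+[u0,v0],s[i],cv2.minAreaRect(yx)
def tri(c1,p1,c2,p2):
    P=[c['K']@np.c_[c['R'],c['t']] for c in(c1,c2)]
    X=cv2.triangulatePoints(*P,np.float64(p1).reshape(2,1),np.float64(p2).reshape(2,1))[:,0]; return X[:3]/X[3]
E
python3 - <<'E'
from m import *
t=bot.capture('top');s=bot.capture('side')
print('ring',circ(ringpk(t,50,(524.7,158.2),88,8)))
P=circ(edge(t,130,(459,348),75,9)); print('pan',P)
print('flange',circ(edge(t,229,(602,319.5),80,9)))
f=lambda u,v:((u+.5)/2.8-.5+170,(v+.5)/2.8-.5+125)
for q in[(108,312),(538,187),(617,435),(180,566)]: print('hob',ray(t,f(*q),50)[:2])
a=blob(t,(255,285,190,210)); print(a)
b=blob(s,(200+68,200+84,120+35,120+50),70); print(b)
X=tri(t,a[0],s,b[0]); print('grip',X, proj(t,X)-a[0],proj(s,X)-b[0])
# handle axis: points across
for q in[(350,431),(473,487)]: print('handle',ray(t,f(*q),120)[:2])
# rail ends, hooks
for q in[(38,168),(517,30)]: print('rail',ray(t,f(*q),324)[:2])
for q in[(204,233),(356,191)]: print('bail end/hook tips',ray(t,f(*q),304)[:2])
E
```

```text
ring (array([525.88, 159.05]), np.float64(87.80669331250328), 180, np.float64(0.3642048130954123))
pan (array([462.57, 347.5 ]), np.float64(74.78982365389113), 157, np.float64(0.2546768114350044))
flange (array([598.49, 320.28]), np.float64(80.47492328479302), 159, np.float64(0.3024746896822279))
hob [532.01 489.05]
hob [661.67  82.91]
hob [428.9    7.62]
hob [298.37 412.17]
(array([269.57, 200.26]), array([  3,   5,  25,  12, 168], dtype=int32), ((14.599996566772461, 10.20000171661377), (7.058061122894287, 24.99730110168457), 72.89727020263672))
(array([275.51, 162.75]), array([ 4,  3,  8, 12, 65], dtype=int32), ((7.519230842590332, 8.09615421295166), (10.982503890991211, 6.864064693450928), 78.69007110595703))
grip [598.11 320.25 311.55] [-0.06 -0.33] [0.45 0.07]
handle [427.98 258.8 ]
handle [381.83 149.23]
rail [624.67 504.11]
rail [740.66 141.67]
bail end/hook tips [580.4  378.09]
bail end/hook tips [615.89 261.96]
```

```bash
cat > go.py <<'E'
import sys
from plant import bot
import numpy as np
from scipy.spatial.transform import Rotation as R
x,y,z,w=map(float,sys.argv[1:5]); o=bot.get_obs()
r=R.from_euler('xyz',o['tcp_rot']); d=r.inv().apply(np.array([x,y,z])-o['tool_pos'])
tw=(r.inv()*R.from_euler('xyz',[np.pi,0,w])).as_rotvec()
print('t',round(o['time'],2),'shift',d.round(1),'turn',tw.round(3),'rows',round(np.linalg.norm(d)/62.5,1),'F',o['contact_force'].round(1),'q',o['joint_positions'].round(2))
E
python3 shift.py '[[60,0,0,-25,-0.18],[60,0,0,-55,-0.36],[60,0,0,-85,-0.54],[60,0,0,-115,-0.72],[60,0,0,-125,-0.9]]' && python3 shift.py '[[60,0,0,0,-0.18],[60,0,0,0,-0.36],[60,0,0,0,-0.541]]'; python3 go.py 598 320 534 1.876
```

```text
time: 0.98
tool_pos: [221.2, -476.0, 531.8]
tcp_rot: [3.14, 0.003, 1.341]
contact_force: [-0.9, -0.5, -0.1]
grip_width: 60.3
finger_force: 0.0
time: 1.35
tool_pos: [221.1, -476.1, 529.7]
tcp_rot: [3.142, 0.0, 1.882]
contact_force: [-0.7, -0.1, -0.7]
grip_width: 60.0
finger_force: 0.0
t 1.35 shift [642.6 602.4  -4.3] turn [0.    0.    0.006] rows 14.1 F [-0.7 -0.1 -0.7] q [-1.28  0.28  1.28  0.    1.59 -1.59]
```

```bash
python3 shift.py '[[60,43,40,-1,0],[60,86,80,-2,0],[60,129,120,-3,0],[60,172,160,-4,0],[60,214,200,-4,0]]' && python3 shift.py '[[60,43,40,0,0],[60,86,80,0,0],[60,129,120,0,0],[60,172,160,0,0],[60,214,201,0,0]]' && python3 shift.py '[[60,43,40,0,0],[60,86,80,0,0],[60,129,120,0,0],[60,172,160,0,0],[60,214,201,0,0]]'|tail -4;  python3 shift.py '[[60,0,0,0,0]]'; python3 go.py 598 320 534 1.876
python3 - <<'E'
from m import *
w=bot.capture('wrist');cv2.imwrite('pics/w1.png',w['color'][:,:,::-1])
t=bot.capture('top');cv2.imwrite('pics/t1.png',t['color'][:,:,::-1])
print(proj(w,[598,320,319]))
E
```

```text
time: 1.98
tool_pos: [348.0, -210.1, 534.0]
tcp_rot: [3.141, 0.001, 1.875]
contact_force: [0.7, 0.3, 0.1]
grip_width: 59.6
finger_force: 0.0
time: 2.6
tool_pos: [475.5, 54.5, 533.9]
tcp_rot: [3.141, 0.001, 1.876]
contact_force: [1.5, -0.2, 0.4]
grip_width: 59.9
finger_force: 0.0
tcp_rot: [3.141, 0.0, 1.876]
contact_force: [1.3, 0.9, -0.3]
grip_width: 60.1
finger_force: 0.0
time: 3.35
tool_pos: [604.1, 320.9, 529.2]
tcp_rot: [-3.137, -0.0, 1.88]
contact_force: [0.9, 0.2, -0.3]
grip_width: 60.3
finger_force: 0.0
t 3.35 shift [ 1.  -6.1 -4.8] turn [-0.005 -0.     0.004] rows 0.1 F [ 0.9  0.2 -0.3] q [0.38 0.63 0.71 0.   1.8  0.07]
[275.72 241.95]
```

View pics/w1.png

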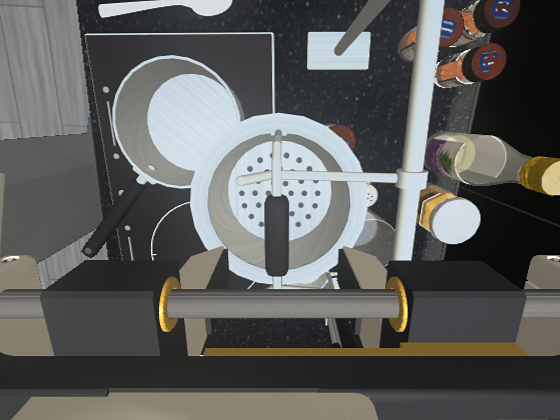

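The wrist view shows the grip between the fingers, at columns 266-289 and rows 196-276. The bail wire is vertical at column 277, so the yaw matches, and the pan is at upper left.

```bash
python3 - <<'E'
from m import *
w=bot.capture('wrist'); b=blob(w,(250,300,185,285),50); print(b)
print(ray(w,b[0],317), ray(w,(277,132),313),ray(w,(277,287),313))
E
python3 go.py 598 320 469 1.876
```

```text
(array([279., 269.]), array([25, 84,  9,  1,  9], dtype=int32), ((29.0, 84.0), (8.0, 0.0), 180.0))
[605.86 296.21 317.  ] [577.59 382.49 313.  ] [609.28 280.32 313.  ]
t 3.5 shift [ 4.7 -3.2 64.7] turn [-0.     0.001 -0.   ] rows 1.0 F [ 0.6 -0.6  0.3] q [ 0.37  0.62  0.72 -0.    1.8   0.07]
```

```bash
python3 shift.py '[[60,4,-2,15,0],[60,4,-2,30,0],[60,4,-2,45,0],[60,4,-2,60,0],[60,4,-2,64,0]]' | tail -4; python3 go.py 598 320 469 1.876; python3 shift.py '[[8,0,0,0,0],[8,0,0,0,0],[8,0,0,0,0],[8,0,0,0,0],[8,0,0,0,0]]';python3 go.py 598 320 469 1.876
```

```text
tcp_rot: [3.141, 0.0, 1.874]
contact_force: [-0.8, -0.3, 0.3]
grip_width: 59.9
finger_force: 0.0
t 4.12 shift [ 1.6 -0.5  1.4] turn [ 0.     0.    -0.002] rows 0.0 F [-0.8 -0.3  0.3] q [ 0.38  0.62  0.9  -0.    1.63  0.07]
time: 4.75
tool_pos: [599.4, 320.3, 469.7]
tcp_rot: [-3.141, 0.0, 1.876]
contact_force: [-0.5, -0.3, 1.2]
grip_width: 15.4
finger_force: 30.0
t 4.75 shift [ 0.1 -1.4  0.7] turn [-0.  0. -0.] rows 0.0 F [-0.5 -0.3  1.2] q [ 0.38  0.62  0.9  -0.    1.63  0.07]
```

```bash
python3 shift.py '[[8,0,0,-8,0],[8,0,0,-18,0],[8,0,0,-28,0],[8,0,0,-38,0],[8,0,0,-45,0]]' && python3 shift.py '[[8,0,0,0,0],[8,0,-15,0,0],[8,0,-30,0,0],[8,0,-45,0,0],[8,0,-60,0,0]]' && python3 shift.py '[[8,0,-15,0,0],[8,0,-30,0,0],[8,0,-45,0,0],[8,0,-45,0,0]]'; python3 go.py 462.6 347.5 514 1.876
python3 - <<'E'
from m import *
s=bot.capture('side');t=bot.capture('top')
cv2.imwrite('pics/st2.png',np.hstack([s['color'][90:330,180:420],t['color'][120:360,170:410]])[:,:,::-1].repeat(1,0))
E
```

```text
time: 5.38
tool_pos: [599.4, 320.2, 515.7]
tcp_rot: [3.141, -0.0, 1.876]
contact_force: [-0.4, -0.5, -4.0]
grip_width: 15.7
finger_force: 30.0
time: 6.0
tool_pos: [541.7, 302.0, 514.2]
tcp_rot: [-3.141, 0.0, 1.876]
contact_force: [0.6, 0.2, -2.8]
grip_width: 15.9
finger_force: 30.0
time: 6.5
tool_pos: [498.7, 288.6, 515.0]
tcp_rot: [3.142, 0.0, 1.876]
contact_force: [0.5, 0.0, -2.3]
grip_width: 15.7
finger_force: 30.0
t 6.5 shift [ 67.  -16.7   1. ] turn [0. 0. 0.] rows 1.1 F [ 0.5  0.  -2.3] q [ 0.39  0.39  1.16 -0.    1.6   0.09]
```

View pics/st2.png

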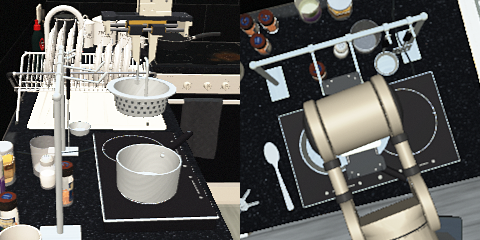

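The insert is off the hooks and held level in the side view. The arm hides it from the top camera, so I'll measure from the wrist and side views.

```bash
python3 - <<'E'
from m import *
o=bot.get_obs(); p=o['tool_pos']; print(p)
w=bot.capture('wrist');s=bot.capture('side')
cv2.imwrite('pics/w3.png',w['color'][:,:,::-1])
zf=p[2]-159-128+53
for thr in(110,150): 
  e=edge(w,zf,p[:2],79.5,8,thr); print('flange wrist',circ(e,79.5),circ(e), zf)
  e=edge(w,130,(462.6,347.5),75,8,thr); print('pan wrist',circ(e,75),circ(e))
  e=edge(s,zf,p[:2],79.5,10,thr); print('flange side',circ(e,79.5),circ(e))
  e=edge(s,130,(462.6,347.5),75,10,thr); print('pan side',circ(e,75),circ(e))
E
```

```text
[499.58 288.75 514.67]
flange wrist (array([497.67, 292.11]), 79.5, 109, np.float64(1.1419797380746388)) (array([497.63, 292.39]), np.float64(78.91665882868725), 109, np.float64(1.02714399674133)) 280.6720098839454
pan wrist (array([463.2 , 348.02]), 75, 108, np.float64(0.2794947581230076)) (array([463.3 , 347.79]), np.float64(75.2093547565461), 108, np.float64(0.3903359590271194))
flange side (array([496.56, 292.93]), 79.5, 26, np.float64(1.4648195030046125)) (array([498.46, 293.78]), np.float64(81.68452304173191), 26, np.float64(0.7853324016232008))
pan side (array([462.95, 350.6 ]), 75, 125, np.float64(0.5234265812735543)) (array([462.81, 351.51]), np.float64(75.80428196361223), 125, np.float64(0.6402535043077933))
flange wrist (array([498.42, 290.28]), 79.5, 94, np.float64(0.3378273298432717)) (array([498.33, 290.54]), np.float64(79.27702666043258), 94, np.float64(0.3008272063270354)) 280.6720098839454
pan wrist (array([463.29, 347.7 ]), 75, 112, np.float64(0.37808522407965484)) (array([463.09, 348.11]), np.float64(74.60630768690851), 112, np.float64(0.29955090202335555))
flange side (array([499.24, 294.76]), 79.5, 63, np.float64(1.676902553208734)) (array([498.88, 294.64]), np.float64(81.05699526749898), 63, np.float64(1.2764473887905723))
pan side (array([462.9 , 352.07]), 75, 129, np.float64(0.484058517685682)) (array([462.92, 351.98]), np.float64(74.91449890566015), 129, np.float64(0.44021056512600865))
```

View pics/w3.png

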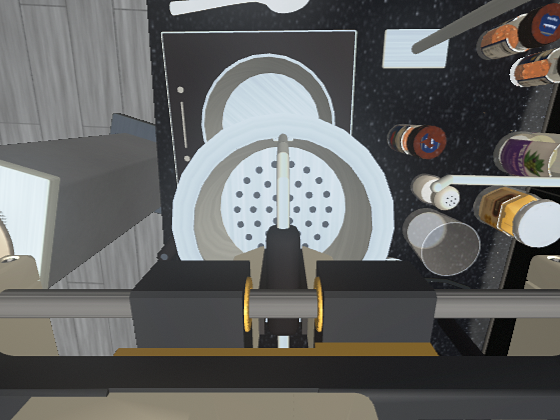

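The wrist view shows the insert held level with its rim centred near (283,205). The pan's rim is visible behind it at about (268,115), and the bystanders are clear. The wrist and side views agree on an offset of about (-35.5,57.5) mm.

```bash
python3 go.py 464.1 346.25 420 1.876
```

```text
t 6.7 shift [ 65.5 -16.8  94.4] turn [-0.  0. -0.] rows 1.9 F [ 0.1 -0.7 -3.6] q [ 0.39  0.39  1.16 -0.    1.6   0.09]
```

```bash
python3 shift.py '[[8,20,-5,0,0],[8,40,-10,0,0],[8,60,-15,0,0],[8,65.5,-16.8,0,0],[8,65.5,-16.8,20,0]]' |tail -4; python3 shift.py '[[8,0,0,20,0],[8,0,0,40,0],[8,0,0,55,0],[8,0,0,64,0],[8,0,0,64,0]]'; python3 go.py 464.1 346.25 420 1.876
python3 - <<'E'
from m import *
o=bot.get_obs(); p=o['tool_pos']
w=bot.capture('wrist');s=bot.capture('side')
zf=p[2]-159-128+53
for thr in(140,160):
  e=edge(w,zf,p[:2],79.5,8,thr); print('flange wrist',circ(e,79.5)[0]-p[:2])
  e=edge(s,zf,p[:2]+[0,3],79.5,8,thr); print('flange side',circ(e,79.5))
cv2.imwrite('pics/s4.png',cv2.resize(s['color'][150:330,220:420],None,fx=3,fy=3)[:,:,::-1])
E
```

```text
tcp_rot: [3.138, -0.0, 1.877]
contact_force: [0.3, -0.5, -3.2]
grip_width: 15.8
finger_force: 30.0
time: 7.95
tool_pos: [463.7, 346.1, 430.3]
tcp_rot: [-3.141, 0.0, 1.876]
contact_force: [-0.5, -0.3, -3.5]
grip_width: 15.6
finger_force: 30.0
t 7.95 shift [-0.   0.5 10.3] turn [-0.001  0.    -0.   ] rows 0.2 F [-0.5 -0.3 -3.5] q [ 0.51  0.42  1.33 -0.    1.39  0.2 ]
flange wrist [-1.63  1.32]
flange side (array([462.55, 351.23]), 79.5, 96, np.float64(0.860235652242828))
flange wrist [-1.48  1.07]
flange side (array([462.8, 351.4]), 79.5, 104, np.float64(0.6814924234453414))
```

View pics/s4.png

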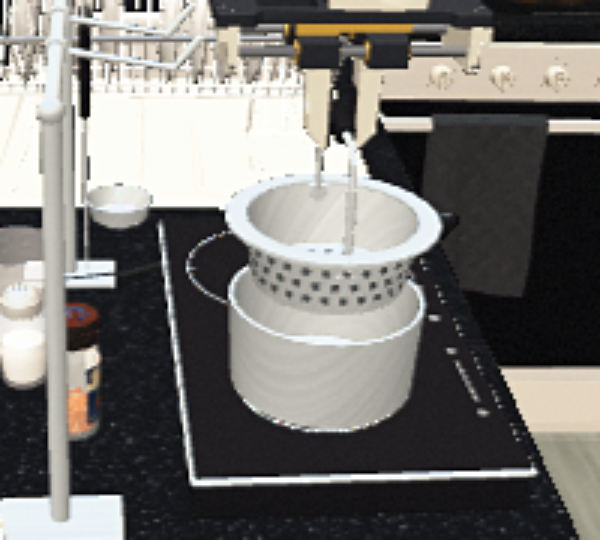

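The side crop shows the insert centred just above the pan mouth, with its rim at (333,220) and the pan's rim at (327,295). The views agree to within about 1 mm, so I'll lower it slowly.

```bash
python3 shift.py '[[8,0.2,0.8,9,0],[8,0.2,0.8,18,0],[8,0.2,0.8,27,0],[8,0.2,0.8,36,0],[8,0.2,0.8,45,0]]'; python3 shift.py '[[8,0,0,4,0],[8,0,0,8,0],[8,0,0,12,0],[8,0,0,12,0]]'; python3 go.py 464.4 346.5 367 1.876
```

```text
time: 8.68
tool_pos: [464.3, 346.6, 384.9]
tcp_rot: [-3.141, 0.0, 1.876]
contact_force: [0.0, -0.1, -2.6]
grip_width: 15.4
finger_force: 30.0
time: 9.18
tool_pos: [464.3, 346.5, 373.5]
tcp_rot: [-3.141, 0.0, 1.876]
contact_force: [0.4, -0.0, -3.1]
grip_width: 15.8
finger_force: 30.0
t 9.18 shift [-0.1  0.1  6.5] turn [-0.  0. -0.] rows 0.1 F [ 0.4 -0.  -3.1] q [ 0.51  0.47  1.42 -0.    1.26  0.2 ]
```

```bash
python3 shift.py '[[8,0,0,1.5,0],[8,0,0,3,0],[8,0,0,3,0]]'|sed -n '2p;4p'; python3 shift.py '[[8,0,0,1.5,0],[8,0,0,2,0],[8,0,0,2,0]]'|sed -n '2p;4p'; python3 shift.py '[[8,0,0,1,0],[8,0,0,1,0],[8,0,0,1,0]]'|sed -n '2p;4p';
```

```text
tool_pos: [464.3, 346.5, 370.6]
contact_force: [-0.4, -0.0, -3.0]
tool_pos: [464.3, 346.5, 368.6]
contact_force: [-0.2, 0.4, -2.7]
tool_pos: [464.3, 346.5, 367.8]
contact_force: [-1.2, -0.1, -2.3]
```

```bash
python3 shift.py '[[8,0,0,1,0],[8,0,0,1,0],[8,0,0,1,0]]'|sed -n '2p;4p'; python3 shift.py '[[8,0,0,1,0],[8,0,0,1,0],[8,0,0,1,0]]'|sed -n '2p;4p'
```

```text
tool_pos: [464.2, 346.5, 367.7]
contact_force: [-3.0, -2.3, 6.2]
tool_pos: [464.1, 346.4, 367.7]
contact_force: [-4.4, -2.4, 11.2]
```

Contact at the expected seating height, so I'll release.

```bash
python3 shift.py '[[8,0,0,-1.5,0],[30,0,0,-1.5,0],[36,0,0,-1.5,0],[36,0,0,-1.5,0],[36,0,0,-1.5,0]]'|tail -4; python3 shift.py '[[36,0,0,-15,0],[36,0,0,-45,0],[36,0,0,-75,0],[36,0,0,-100,0],[36,0,0,-100,0]]'
python3 - <<'E'
from m import *
s=bot.capture('side')
w=bot.capture('wrist')
a=cv2.resize(s['color'][190:330,260:390],(520,560),interpolation=cv2.INTER_CUBIC)
cv2.imwrite('pics/s5.png',a[:,:,::-1])
for thr in(140,160):
  for z in (133,):
    e=edge(s,z,(463,351),79.5,8,thr); print('flange side',circ(e,79.5))
    e=edge(w,z,(463,348),79.5,8,thr); print('flange wrist',circ(e,79.5),circ(e)[1])
E
```

```text
tcp_rot: [-3.141, 0.0, 1.876]
contact_force: [-0.1, 0.9, -0.7]
grip_width: 35.6
finger_force: 0.0
time: 12.3
tool_pos: [464.3, 346.6, 470.0]
tcp_rot: [3.136, -0.001, 1.876]
contact_force: [-0.0, 0.1, -0.2]
grip_width: 35.7
finger_force: 0.0
flange side (array([463.7 , 348.82]), 79.5, 128, np.float64(0.46168075147446785))
flange wrist (array([463.25, 347.89]), 79.5, 166, np.float64(0.26179456827391334)) 79.77594735721178
flange side (array([463.59, 349.84]), 79.5, 139, np.float64(0.4610613167320423))
flange wrist (array([463.16, 347.87]), 79.5, 175, np.float64(0.21034609333325704)) 79.55691079978938
```

View pics/s5.png

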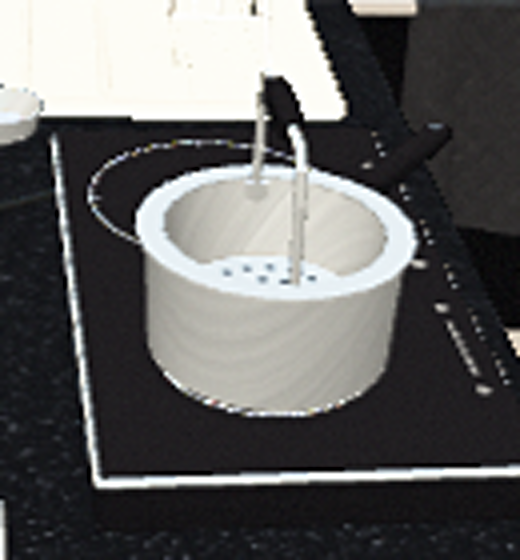

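The insert is seated level all round: the rim ellipse spans (137..415, 165..298) in the crop and its circle fit leaves 0.2 mm. Next is the handle.

```bash
python3 go.py 401 195 400 1.185
```

```text
t 12.4 shift [-125.5 -105.7   66.9] turn [-0.     0.     0.691] rows 2.8 F [-0.6  0.2  0.6] q [ 0.51  0.41  1.25 -0.    1.48  0.2 ]
```

```bash
python3 shift.py '[[50,-30,-25,0,0.14],[50,-60,-50,0,0.28],[50,-90,-75,0,0.42],[50,-115,-98,10,0.56],[50,-125.5,-105.7,20,0.691]]'|tail -3; python3 shift.py '[[50,0,0,20,0],[50,0,0,40,0],[50,0,0,40,0]]'|tail -1;python3 go.py 401 195 400 1.185
python3 - <<'E'
from m import *
o=bot.get_obs();p=o['tool_pos'];print(p,proj(bot.capture('wrist'),[401,195,120]))
w=bot.capture('wrist'); cv2.imwrite('pics/w6.png',w['color'][:,:,::-1])
E
```

```text
contact_force: [0.6, 0.9, -0.2]
grip_width: 49.9
finger_force: 0.0
finger_force: 0.0
t 13.4 shift [0.3 0.3 5.2] turn [-0.004  0.003 -0.   ] rows 0.1 F [-0.2 -0.8  0.2] q [ 0.28  0.2   1.72 -0.    1.23  0.67]
[400.64 194.86 405.18] [285.49 208.63]
```

View pics/w6.png

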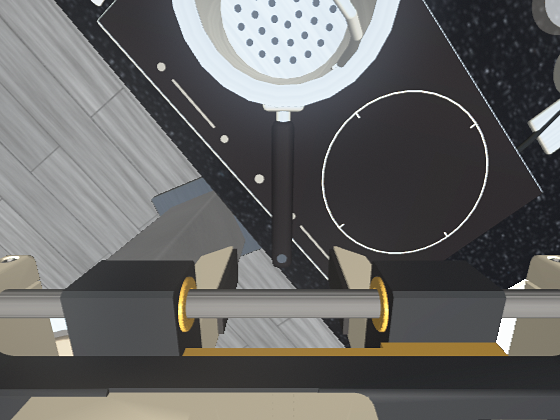

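The wrist view shows the handle from (283,122) to (282,258) between the fingers, and the large ring at (405,172).

```bash
python3 - <<'E'
from m import *
w=bot.capture('wrist')
a=ray(w,(283.5,125),120);b=ray(w,(281.8,255),120);d=a-b
print(a,b,np.arctan2(d[1],d[0]))
e=circ(ringpk(w,50,(525.9,159),88,8));print('ring',e)
x=np.array([401,195]);n=d[:2]/np.linalg.norm(d[:2]);print('foot',b[:2]+n*((x-b[:2])@n))
for thr in (140,160): print('flange',circ(edge(w,133,(463,348),79.5,8,thr),79.5))
E
python3 go.py 401 195 271 1.185
```

```text
[427.67 261.68 120.  ] [382.76 155.05 120.  ] 1.1721896182317721
ring (array([525.54, 160.34]), np.float64(87.74042540835063), 180, np.float64(0.14914631128471711))
foot [399.8  195.51]
flange (array([463.13, 347.31]), 79.5, 80, np.float64(0.2270368721691085))
flange (array([463.21, 347.54]), 79.5, 80, np.float64(0.2937950467242203))
t 13.55 shift [ -0.3  -0.3 136.5] turn [ 0. -0. -0.] rows 2.2 F [-0.4  0.1 -0. ] q [ 0.28  0.19  1.72 -0.    1.23  0.67]
```

```bash
python3 shift.py '[[50,0,-1.5,30,0.009],[50,0,-1.5,60,0.009],[50,0,-1.5,90,0.009],[50,0,-1.5,115,0.009],[50,0,-1.5,131,0.009]]'|tail -3; python3 go.py 399.8 195.5 271 1.176; python3 shift.py '[[12,0,0,4,0],[12,0,0,4,0],[12,0,0,4,0],[12,0,0,4,0],[12,0,0,4,0]]'; python3 go.py 399.8 195.5 271 1.176; python3 - <<'E'
from m import *
w=bot.capture('wrist');s=bot.capture('side')
for thr in (140,160): print('flange',circ(edge(w,133,(463,348),79.5,8,thr),79.5),circ(edge(s,133,(463,348),79.5,8,thr),79.5))
E
```

```text
contact_force: [0.2, 0.4, -1.1]
grip_width: 49.8
finger_force: 0.0
t 14.18 shift [-0.3 -0.1  4.7] turn [0. 0. 0.] rows 0.1 F [ 0.2  0.4 -1.1] q [ 0.28  0.36  1.91 -0.    0.87  0.68]
time: 14.8
tool_pos: [400.0, 195.7, 272.8]
tcp_rot: [3.14, -0.001, 1.176]
contact_force: [0.2, 0.3, 4.2]
grip_width: 18.5
finger_force: 30.0
t 14.8 shift [-0.3 -0.1  1.8] turn [ 0.001 -0.001 -0.   ] rows 0.0 F [0.2 0.3 4.2] q [ 0.28  0.37  1.92 -0.    0.86  0.68]
flange (array([463.28, 347.45]), 79.5, 48, np.float64(0.18958135439133628)) (array([463.69, 348.67]), 79.5, 125, np.float64(0.46293006791631797))
flange (array([463.34, 347.43]), 79.5, 49, np.float64(0.22068197008182722)) (array([463.59, 349.55]), 79.5, 137, np.float64(0.4457931044938306))
```

```bash
python3 shift.py '[[12,0,0,-1,0],[12,0,0,-1,0]]'|sed -n '2,4p'; python3 shift.py '[[12,-2,1.7,0,0],[12,-7,6,0,0],[12,-14,12,0,0],[12,-22,19,0,0],[12,-30,26,0,0]]'; python3 go.py 462.6 7.7 272.5 1.176
```

```text
tool_pos: [399.8, 195.8, 272.9]
tcp_rot: [-3.141, -0.0, 1.176]
contact_force: [2.1, 3.0, -1.4]
time: 15.78
tool_pos: [412.3, 157.1, 273.0]
tcp_rot: [-3.141, 0.001, 1.176]
contact_force: [-2.2, 3.2, -2.9]
grip_width: 19.0
finger_force: 30.3
t 15.78 shift [-118.6  103.9    0.6] turn [-0.001  0.001 -0.   ] rows 2.5 F [-2.2  3.2 -2.9] q [ 0.19  0.36  1.92 -0.    0.86  0.59]
```

```bash
python3 shift.py '[[12,-9,7.9,0.3,0],[12,-18,15.8,0.5,0],[12,-27,23.6,0.5,0],[12,-36,31.5,0.5,0],[12,-45,39.4,0.5,0]]'|sed -n '2,6p'; python3 shift.py '[[12,-9,7.9,0,0],[12,-18,15.8,0,0],[12,-27,23.6,0,0],[12,-36,31.5,0,0],[12,-45,39.4,0,0]]'|sed -n '2,6p'; python3 go.py 462.6 7.7 272.5 1.176
```

```text
tool_pos: [431.4, 100.5, 272.9]
tcp_rot: [-3.141, -0.0, 1.176]
contact_force: [-2.5, 5.5, -0.3]
grip_width: 18.6
finger_force: 30.3
tool_pos: [450.3, 43.9, 272.9]
tcp_rot: [-3.141, -0.0, 1.176]
contact_force: [-2.1, 5.2, 0.8]
grip_width: 18.7
finger_force: 30.3
t 17.02 shift [-28.6  25.3   0.3] turn [-0.001 -0.    -0.   ] rows 0.6 F [-2.1  5.2  0.8] q [-0.07  0.38  1.9   0.    0.87  0.32]
```

```bash
python3 shift.py '[[12,-9,8,0,0],[12,-18,16,0,0],[12,-25,22,0,0],[12,-28.6,25.2,0,0],[12,-28.6,25.2,0,0]]'|sed -n '2,6p'; python3 - <<'E'
from m import *
w=bot.capture('wrist');s=bot.capture('side');t=bot.capture('top')
c0=(525.5,160)
for thr in (140,160): print('flange w/s/t',*[circ(edge(c,133,c0,79.5,8,thr),79.5) for c in (w,s,t)])
cv2.imwrite('pics/a7.png',np.hstack([cv2.resize(s['color'][150:330,200:360],(400,450)),cv2.resize(t['color'][160:340,230:390],(400,450))])[:,:,::-1])
E
python3 go.py 462.6 7.7 272.5 1.176
```

```text
tool_pos: [462.4, 7.7, 272.9]
tcp_rot: [-3.141, 0.001, 1.175]
contact_force: [-2.9, 0.7, 4.0]
grip_width: 19.0
finger_force: 30.2
flange w/s/t (array([523.47, 157.63]), 79.5, 50, np.float64(1.4697036250318263)) (array([521.64, 163.15]), 79.5, 41, np.float64(1.2576677295704144)) (array([523.36, 159.21]), 79.5, 176, np.float64(0.47910861557828355))
flange w/s/t (array([523.43, 157.78]), 79.5, 51, np.float64(1.4549256994314987)) (array([522.09, 164.28]), 79.5, 51, np.float64(1.0076467204005723)) (array([523.25, 159.18]), 79.5, 176, np.float64(0.25626174164905535))
t 17.8 shift [-0.1  0.2  0.4] turn [0.    0.001 0.   ] rows 0.0 F [-4.7 -3.5  4.2] q [-0.15  0.39  1.87 -0.    0.88  0.25]
```

View pics/a7.png

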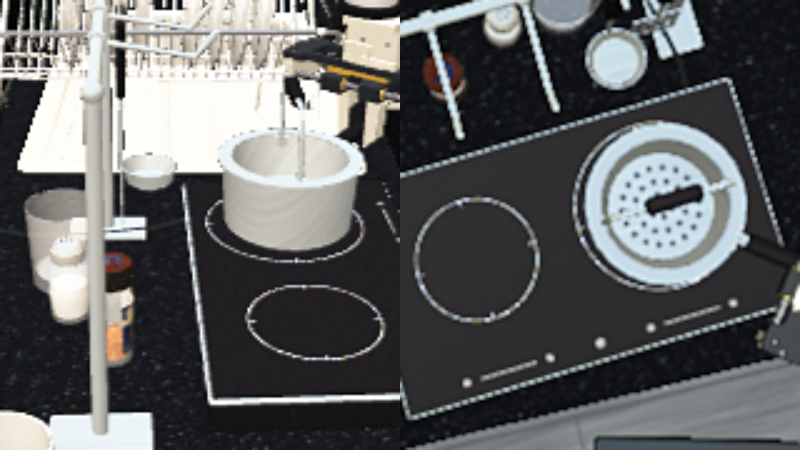

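The side view shows the pan inside the large ring. In the top view it sits slightly off, with the flange about 2.6 mm towards the robot from the ring's centre. I'll measure the pan base against the ring in the side view.

```bash
python3 - <<'E'
from m import *
s=bot.capture('side');t=bot.capture('top');w=bot.capture('wrist')
cam=-s['R'].T@s['t']; f=np.arctan2(cam[1]-160,cam[0]-525)
def front(P,c): a=np.arctan2(P[:,1]-c[1],P[:,0]-c[0])-f; return P[np.abs((a+np.pi)%(2*np.pi)-np.pi)<1.3]
c0=(524,162)
for thr in(80,110):
  b=front(edge(s,50,c0,64,8,thr),c0); print('base side',circ(b,64))
r=front(ringpk(s,50,c0,88,8),c0); print('ring side',circ(r,88))
print('small ring top',circ(ringpk(t,50,(463,348),64,8)),'side',circ(ringpk(s,50,(463,350),64,8)))
print('ring top',circ(ringpk(t,50,(525.9,159),88,5)))
# pan wall/base: handle axis yaw from wrist, edges not needed
E
```

```text
base side (array([523.33, 162.6 ]), 64, 75, np.float64(0.6184079961646063))
base side (array([523.64, 161.1 ]), 64, 75, np.float64(0.5553080466951101))
ring side (array([526.28, 161.09]), 88, 73, np.float64(0.559437429008085))
small ring top (array([464.11, 349.3 ]), np.float64(63.734703592221415), 180, np.float64(0.3797428050947147)) side (array([464.48, 351.51]), np.float64(63.62200461864558), 178, np.float64(0.4960170983726542))
ring top (array([525.74, 158.76]), np.float64(87.50194910700684), 180, np.float64(1.2593644042399887))
```

```bash
python3 shift.py '[[12,0.2,1.3,-0.4,0],[12,0.5,2.7,-0.4,0],[12,0.5,2.7,-0.4,0]]'|sed -n '2,6p'; cat > chk.py <<'E'
from m import *
s=bot.capture('side');t=bot.capture('top')
cam=-s['R'].T@s['t']; f=np.arctan2(cam[1]-160,cam[0]-525)
def front(P,c): a=np.arctan2(P[:,1]-c[1],P[:,0]-c[0])-f; return P[np.abs((a+np.pi)%(2*np.pi)-np.pi)<1.3]
c0=(525,161)
for thr in(80,110): print('base side',circ(front(edge(s,50,c0,64,8,thr),c0),64)[0])
print('ring side',circ(front(ringpk(s,50,c0,88,8),c0),88)[0])
for thr in(140,160): print('flange top',circ(edge(t,133,(525.5,160),79.5,8,thr),79.5))
E
python3 chk.py
```

```text
tool_pos: [464.4, 7.6, 272.9]
tcp_rot: [-3.139, 0.002, 1.177]
contact_force: [-6.2, -3.2, 4.5]
grip_width: 19.0
finger_force: 30.4
base side [523.83 162.67]
base side [524.02 161.14]
ring side [526.25 161.21]
flange top (array([523.74, 159.27]), 79.5, 177, np.float64(0.5075441133175502))
flange top (array([523.67, 159.23]), 79.5, 177, np.float64(0.3193823291092883))
```

```bash
python3 shift.py '[[12,0.3,1.5,0,0],[12,0.5,3,0,0],[12,0.5,3,0,0]]'|sed -n '2,6p'; python3 chk.py
```

```text
tool_pos: [467.2, 7.2, 272.8]
tcp_rot: [-3.138, 0.002, 1.177]
contact_force: [-7.8, -1.0, 4.3]
grip_width: 18.9
finger_force: 30.6
base side [525.44 162.72]
base side [525.74 161.17]
ring side [526.22 161.16]
flange top (array([525.43, 159.53]), 79.5, 176, np.float64(0.4707215259917845))
flange top (array([525.35, 159.46]), 79.5, 177, np.float64(0.392664884738565))
```

```bash
python3 shift.py '[[50,0,0,0,0],[50,0,0,0,0],[50,0,0,0,0],[50,0,0,0,0]]'|sed -n '2,6p'; python3 shift.py '[[50,0,0,-20,0],[50,0,0,-60,0],[50,0,0,-110,0],[50,0,0,-160,0],[50,0,0,-200,0]]'|sed -n '2,6p'; python3 chk.py
```

```text
tool_pos: [468.4, 7.2, 273.1]
tcp_rot: [3.141, -0.0, 1.176]
contact_force: [1.0, -1.1, -0.1]
grip_width: 49.3
finger_force: 0.0
tool_pos: [468.1, 7.3, 475.3]
tcp_rot: [3.14, -0.001, 1.176]
contact_force: [0.0, 0.1, -0.1]
grip_width: 50.1
finger_force: 0.0
base side [525.54 163.12]
base side [525.82 161.62]
ring side [526.23 161.17]
flange top (array([525.42, 159.59]), 79.5, 176, np.float64(0.5231181294809133))
flange top (array([525.33, 159.53]), 79.5, 177, np.float64(0.32870360288417544))
```

The pan is centred to within about 1 mm. One last look before handing in.

```bash
python3 shift.py '[[50,-50,0,0,0],[50,-100,0,0,0],[50,-100,0,0,0]]'|sed -n '2,6p'; python3 - <<'E'
from h import *
s=bot.capture('side');t=bot.capture('top')
cv2.imwrite('pics/f.png',np.hstack([cv2.resize(s['color'][130:330,180:380],(400,400)),cv2.resize(t['color'][120:340,180:400],(400,400))])[:,:,::-1])
E
```

```text
tool_pos: [428.9, -87.2, 472.3]
tcp_rot: [-3.14, 0.001, 1.171]
contact_force: [0.2, 0.7, -0.3]
grip_width: 50.2
finger_force: 0.0
```

View pics/f.png

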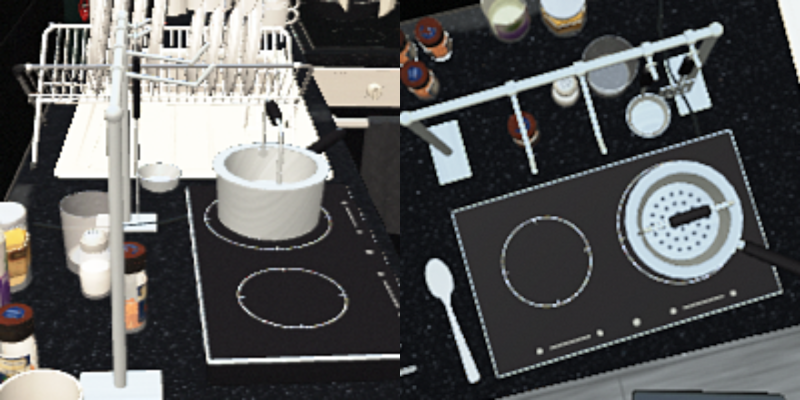

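The insert is seated level, the pan stands in the large ring (pan at about (683,222), right panel) and the bystanders haven't moved.

```bash
python3 -c "
from plant import bot
print(bot.close_job())"
```

```text
the job is handed in; nothing more can be done
None
```

The job is handed in: the steamer insert rests level in the saucepan, the pan stands within about 1 mm of the large ring's centre, and everything around it looked undisturbed in the last pictures.

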